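# Let the ratchet clamp back two notches

## Task

The ratchet clamp on the bench has to be opened a little so that the specimen cup can be lifted out later: tip the pawl's ball lever outwards, off the toothed wheel, wind the crank back (counterclockwise from above) by two notches, and tip the pawl down into the wheel again. Then draw the crank on in the same direction until the second tooth bears firmly on the pawl, with about 10 N at the crank knob and never more than 15 N, and let go with it resting there. Never force the wheel back against the pawl, and leave the cup, the petri dish, the dropper bottle and the timer where they are.

Things in the scene. Friction and masses are not known exactly. Their poses are not given: they have to be found in the camera images.
- clamp_base: Fixed steel base of the ratchet clamp: 175 x 175 mm under the wheel plus a 90 mm wide tongue to its +y side, 12 mm thick. Origin on the wheel's vertical axis, at worktop height; z up. Its +x points from the wheel axis to the pawl, its +y to the jaws and the cup. It is turned up to 0.35 rad.
- crank (a joint): Turn of the crank and the dark toothed wheel under it from their start, 0. Positive = backwards = counterclockwise from above; opens the jaw 20 mm per rad. One notch = 0.698 rad. Unmeasured play of 0.015 to 0.30 rad at the start: the first tooth bears on the pawl at that value, the second at that value + 1.396. A brake of 0.30 N m (4 N at the knob) holds the crank where it is left.
- pawl (a joint): Tilt of the pawl: 0 = dropped, nose among the teeth; 1.15 = tipped fully outwards, nose clear. Horizontal hinge along the base's y, at x = 70, z = 72 mm in the base frame. Its weighted lever falls to the side it leans to (balance near 0.55 to 0.65) and stays at either end by its weight; under 2 N at the ball moves it.
- lever_ball (a point): Centre of the grey ball, 22 mm wide, on the pawl's lever, 55 mm from the hinge. Dropped: 42 mm from the wheel axis towards the pawl, 120 mm above the worktop; tipped out: 102 mm and 117 mm. Push it outwards (base +x) from above the wheel, or inwards (base -x) from beyond it, with the closed fingertips.
- pawl_nose: Steel nose of the pawl, 5 mm thick along the rim, 12 mm along the radius, 12 mm high; origin under its middle, 44 mm from the axis, 59.5 mm up when dropped. The wheel (108 mm wide, top at 58 mm) has 9 saw teeth 8 mm high. An upright tooth face stops at the nose backwards. Dropped anywhere at crank 1.15 to 1.38 it finds its notch as the crank is drawn on, and stops the second tooth.
- crank_grip (a point): Middle of the grey upright crank knob, 22 mm wide, 40 mm high, free to spin on its pin; 75 mm from the wheel axis, 105 mm above the worktop; knob top at 123 mm, the arm under it ends at 83 mm. Starts on the robot's side, 150 degrees round from the base's +x, within 9 degrees. 10 N across the crank loads the nose with about 10 N, 16 N with 20 N.
- cup: Specimen cup with a yellow screw cap, 57 mm in diameter, 61 mm high, standing loose between the jaws (about 4 mm free each side), 160 mm from the wheel axis along the base's +y. Origin under its centre.
- dish: Petri dish, 63 mm wide, 14 mm high, lying on the worktop in front of the jaws. Origin under its centre. Leave alone.
- dropper: Brown dropper bottle, 33 mm in diameter, 102 mm high, standing behind the jaws. Origin under its centre. Leave alone.
- timer: White timer, 60 x 64 x 22 mm, lying to the right of the wheel. Origin under its centre. Leave alone.
Things that resemble listed ones, but are neither listed nor needed, are in the scene too. There is more than one size of the cup; the one meant has the size given above.

How it is judged:
By the outcome, as a careful person would: the job done as asked, in the order asked, and still so for the second after the job is handed in, with the robot touching nothing.
It also fails if it takes over 72 s, if anything falls off the work surface, if the arm or the gripper's body presses on something with over 40 N, if the wrist force passes 120 N, or if a joint passes its speed limit or range.

## Robot

A 7-joint arm with a two-finger parallel gripper is mounted at the origin on a cart in front of the work surface, level with it; the furniture and walls round the work are solid. World frame = base frame: x ahead of the robot, y to its left, z up, the work surface at z = 0. Lengths are in m, angles in rad, forces in N, time in s.
With the tool pointing down it reaches from about 0.425 to 0.875 m from the base axis. Payload 4.7 kg.
Tool frame: the origin (TCP) lies on the mounting face of the last link; the fingertips stand 182 mm ahead of it and the grasp point (between the pads) lies ahead of it (ctrl.grip_point_offset is the z of the grasp point in the tool frame, in m); z points along the fingers, y is the line along which they close (so a half turn about z gives the same grasp; the last joint's range is limited). The gripper opens to 87 mm and grips with 3 to 60 N. Pads are 19 mm wide; open, the fingers measure 117 mm over their backs; the gripper's body (75 mm by 190 mm) begins 51 mm behind the grasp point.
Start: joints at [-1.103, 0.321, -0.07, 1.45, 0.023, 1.371, -0.057], TCP at [0.285, 0.584, 0.405] pointing down, gripper open.
Joint ranges: [-2.86, 2.86], [-0.3, 2.09], [-1.38, 1.24], [0.06, 2.45], [-1.56, 4.7], [0.09, 2.05], [-2.69, 2.69]. Speed limits (rad/s): [2.57, 2.57, 3.14, 3.14, 3.14, 3.14, 3.14].

## Interface

Orientations are given as a rotation vector (axis times angle).
In Python, from bench import ctrl gives the robot as it stands.
- The arm moves only by the shell command python3 -m inch [FORCE], which reads ROWS from standard input. ROWS is a JSON list of rows, 1 to 20 of them, each written [[dx, dy, dz], turn, opening]: dx, dy, dz in fractions of the full range, 1 being 0.6 m, then a turn about the tool's z in shares of 360 degrees (1.0 is 360 degrees), then the opening from 0.0 (shut) to 1.0 (fully open); each row is the pose to reach, as a shift and turn from the pose commanded when the command began, along the tool's axes at that moment; what a row does not reach only later rows make up. A row lasts 1/10 s, in which the tool goes at most 0.05 m and 0.15 rad, less where a joint would pass 70% of its speed; a pose out of reach is approached as far as the arm can. The fingers move at their own pace and stop on an object; FORCE is the grip in N (left out, the last holds). Time passes only in rows, so rows that do not move let the fingers close. It prints the time, the measured TCP pose, the force, the opening and the grip force at its end. A shift or turn number past 1, either way, is cut back to 1. Input that does not fit is refused with a message, and nothing moves.
- ctrl.get_state(): the state, without advancing time (a new reading comes with each control period).
- ctrl.get_image(name): name is "side" or "top"; returns (picture, depth): 420x560x3 uint8, red, green, blue; 420x560 float32, m along the optical axis (not along the pixel's ray), 0 where there is no reading.
- ctrl.camera_model(name): a dict with "vertical_fov" (degrees; the focal length in pixels is half the picture's height over the tangent of half this angle, whatever the lens; pixels are square), "cx", "cy" (the principal point, pixels), "rvec" (rotation vector, rad) and "tvec" (3), from world to camera coordinates, as OpenCV has them. Camera axes: x right, y down, z forward; pixel columns grow to the right and rows downward; lengths in m; the calibration is good to about 2 mm. A picture is of the moment at which its call begins. camera_model takes no time and is no camera call.
- ctrl.close_job(): hands the job in; it is judged then, once.
The state is a dict: "time": time; "joint_positions": joint angles; "qd": joint speeds; "joint_torque": joint torques, N m; "position": TCP position; "tool_rot": TCP orientation; "ft_force": force on the tool from outside, world axes, zero at the start; "torque": the same for the moment, N m; "grip_width": opening from 0.0 (shut) to 1.0 (fully open); "grip_force": force on a finger pad.
Only numpy, scipy, OpenCV 4.12 (cv2) and the standard library are available. Lean on these libraries where they do the work, as an engineer would, in place of code of your own. Each camera call takes 0.05 s, during which the arm holds its last target. There are 200 camera calls.

## Working session

There is one attempt and no reset: what is moved stays moved. The work goes in short steps, Python scripts to look and compute and a shell command to move; the robot and the scene stay as the last step left them, time stands still between calls to the robot, and variables do not carry over. Pictures are saved under pics/ and viewed, at most 10 in all, crops included, and the job is handed in when it is done.

```bash
ls; mkdir -p pics; cat > h.py <<'E'
import numpy as np, cv2
from bench import ctrl
from scipy.spatial.transform import Rotation as R
def cam(n):
    m=ctrl.camera_model(n); f=210/np.tan(np.radians(m["vertical_fov"])/2)
    return m,f,R.from_rotvec(m["rvec"]).as_matrix(),np.array(m["tvec"])
def points(n,d):
    m,f,Rm,t=cam(n); v,u=np.mgrid[0:420,0:560]
    p=np.stack([(u-m["cx"])/f*d,(v-m["cy"])/f*d,d],-1)
    return (p-t)@Rm
def ray(n,u,v,z):
    m,f,Rm,t=cam(n); r=Rm.T@np.array([(u-m["cx"])/f,(v-m["cy"])/f,1]); c=-Rm.T@t
    return c+r*(z-c[2])/r[2]
def tool():
    s=ctrl.get_state(); return np.array(s["position"]),R.from_rotvec(s["tool_rot"]).as_matrix(),s
E
python3 - <<'E'
from h import *
for n in("top","side"):
    i,d=ctrl.get_image(n); np.save(f"pics/{n}0.npy",d); cv2.imwrite(f"pics/{n}0.png",i[:,:,::-1])
    print(ctrl.camera_model(n))
s=ctrl.get_state(); print(s, ctrl.grip_point_offset); print(tool()[1].round(3))
E
```

```text
pics
{'vertical_fov': 50.87587414586007, 'cx': 282.5746336189422, 'cy': 205.03873751708701, 'rvec': array([ 2.14620149, -2.20839852,  0.07518671]), 'tvec': array([0.10247037, 0.55454394, 1.08346032])}
{'vertical_fov': 55.89669844904381, 'cx': 285.4966901389813, 'cy': 209.29488594754267, 'rvec': array([ 2.23486967, -0.44689383,  0.23900791]), 'tvec': array([-0.44520505,  0.24610057,  0.75416816])}
{'time': 0.1, 'joint_positions': array([-1.10292005,  0.32172615, -0.07008849,  1.45155495,  0.02260467,
        1.37082028, -0.05692579]), 'qd': array([-0.00144428, -0.00190483, -0.00029658, -0.00301428, -0.00204713,
       -0.00066321,  0.00024898]), 'joint_torque': array([-3.92668971e-04, -4.92568231e+01, -4.05879216e-01, -3.13404679e+01,
       -6.41278666e-02,  3.94790818e-02,  5.83521114e-05]), 'position': array([0.2848795 , 0.58403388, 0.40378444]), 'tool_rot': array([-7.06614495e-01, -3.06079495e+00,  2.66561460e-03]), 'ft_force': array([-0.28468925,  0.3006733 ,  0.16959326]), 'torque': array([0.02142257, 0.0038933 , 0.01461951]), 'grip_force': 0.0, 'grip_width': 1.0037048891795923} 0.1635
[[-0.899  0.438 -0.001]
 [ 0.438  0.899 -0.002]
 [-0.    -0.002 -1.   ]]
```

View pics/top0.png

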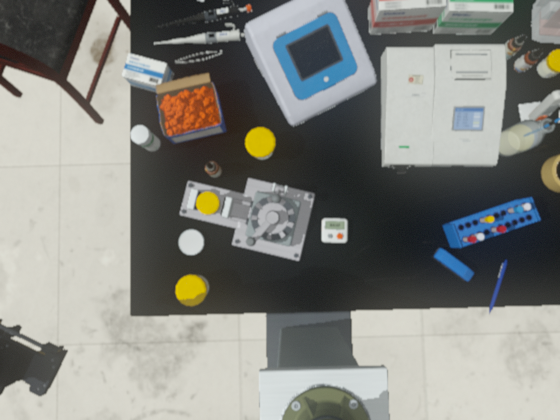

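View pics/side0.png

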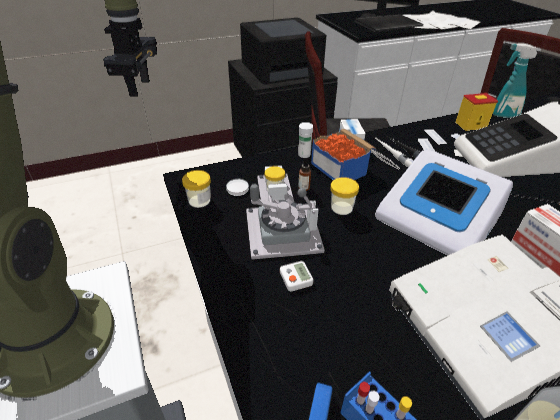

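Top view: clamp's wheel near (272,217), the cup in the jaws at (208,203), timer at (334,230), dish at (191,242). The pawl is on the far side of the wheel. I'll zoom in and compute poses.

```bash
python3 - <<'E'
from h import *
a=cv2.imread("pics/top0.png")[165:275,170:350]; b=cv2.imread("pics/side0.png")[155:265,235:345]
A=cv2.resize(a,None,fx=4,fy=4,interpolation=cv2.INTER_CUBIC); cv2.imwrite("pics/c_top.png",A)
cv2.imwrite("pics/c_side.png",cv2.resize(b,None,fx=5,fy=5,interpolation=cv2.INTER_CUBIC))
P=points("top",np.load("pics/top0.npy"))
im=cv2.imread("pics/top0.png"); hsv=cv2.cvtColor(im,cv2.COLOR_BGR2HSV)
m=cv2.inRange(hsv,(20,120,100),(35,255,255)); 
n,l,st,c=cv2.connectedComponentsWithStats(m)
for i in range(1,n):
    if st[i,4]>100: print("yellow",c[i].round(1),st[i,4],P[l==i].mean(0).round(4), ray("top",*c[i],.061).round(4))
roi=np.zeros(m.shape,bool); roi[165:275,170:350]=1
# base plate corners: minimal area rect of everything steel (height 8..200mm)
q=P[roi&(P[...,2]>.006)]; print(len(q))
for lo,hi in((.008,.018),(.05,.066),(.07,.09),(.09,.104),(.105,.118),(.118,.14),(.14,.2)):
    mm=roi&(P[...,2]>lo)&(P[...,2]<hi); n,l,st,c=cv2.connectedComponentsWithStats(mm.astype(np.uint8))
    for i in range(1,n):
        if st[i,4]>7: print(lo,hi,c[i].round(1),st[i,4],P[l==i].mean(0).round(4),P[l==i].max(0).round(3))
E
```

```text
yellow [553.7  60.2] 256 [ 0.8944 -0.5944  0.0564] [ 0.8925 -0.5915  0.061 ]
yellow [259.7 141.7] 769 [0.7082 0.137  0.0749] [0.7111 0.1378 0.061 ]
yellow [207.3 202.5] 433 [0.5644 0.2659 0.0744] [0.5655 0.2683 0.061 ]
yellow [190.4 289.8] 822 [0.3601 0.3074 0.0806] [0.3579 0.3117 0.061 ]
8263
0.008 0.018 [217.9 174.6] 12 [0.6404 0.2488 0.0127] [0.652 0.262 0.017]
0.008 0.018 [255.1 216.3] 3076 [0.5319 0.1569 0.0128] [0.627 0.347 0.018]
0.008 0.018 [240.7 211. ] 243 [0.546  0.1928 0.0127] [0.567 0.218 0.018]
0.008 0.018 [327.8 220.6] 8 [ 0.5152 -0.0255  0.0166] [ 0.519 -0.021  0.018]
0.008 0.018 [339.6 219.3] 10 [ 0.5177 -0.0553  0.0162] [ 0.519 -0.046  0.018]
0.008 0.018 [346.1 222.7] 10 [ 0.5088 -0.0714  0.0153] [ 0.516 -0.066  0.017]
0.008 0.018 [323.1 226.2] 8 [ 0.5015 -0.0134  0.0163] [ 0.505 -0.011  0.018]
0.008 0.018 [190.7 242.2] 448 [0.4711 0.3197 0.015 ] [0.502 0.352 0.018]
0.008 0.018 [325.4 235.2] 12 [ 0.479  -0.0184  0.0164] [ 0.487 -0.015  0.018]
0.008 0.018 [333.4 236.6] 20 [ 0.4748 -0.0382  0.0169] [ 0.486 -0.032  0.018]
0.008 0.018 [322.8 239.2] 8 [ 0.469  -0.0114  0
[... 346 characters left out ...]
192.7 199. ] 169 [0.5754 0.3041 0.0581] [0.6   0.318 0.065]
0.05 0.066 [226.1 207.2] 171 [0.5531 0.2232 0.0591] [0.578 0.239 0.064]
0.05 0.066 [273.2 218.2] 1148 [0.5232 0.1099 0.06  ] [0.575 0.164 0.066]
0.07 0.09 [210.7 168.5] 40 [0.6455 0.2558 0.0783] [0.654 0.268 0.089]
0.07 0.09 [279.  188.9] 108 [0.5916 0.0937 0.0785] [0.606 0.113 0.09 ]
0.07 0.09 [207.3 203.2] 417 [0.5628 0.2659 0.0736] [0.59  0.294 0.079]
0.07 0.09 [267.1 223.7] 307 [0.5094 0.1239 0.0832] [0.539 0.161 0.09 ]
0.09 0.104 [208.6 166. ] 17 [0.6484 0.2572 0.0977] [0.651 0.264 0.102]
0.118 0.14 [275.9 198.6] 74 [0.5641 0.1005 0.1273] [0.575 0.11  0.134]
0.118 0.14 [249.9 241.6] 64 [0.4686 0.162  0.1228] [0.479 0.171 0.128]
```

View pics/c_top.png

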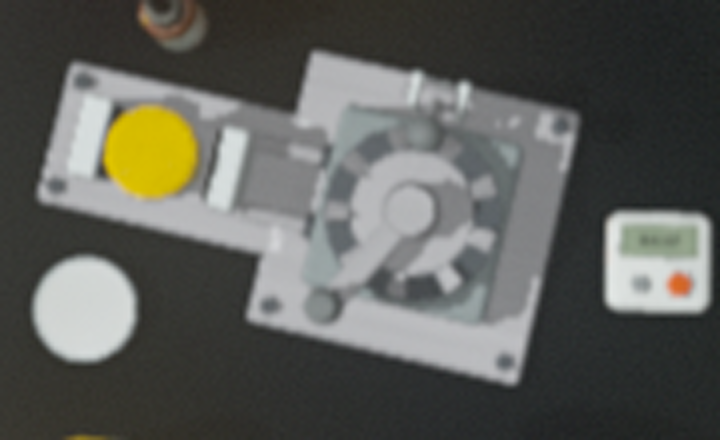

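View pics/c_side.png

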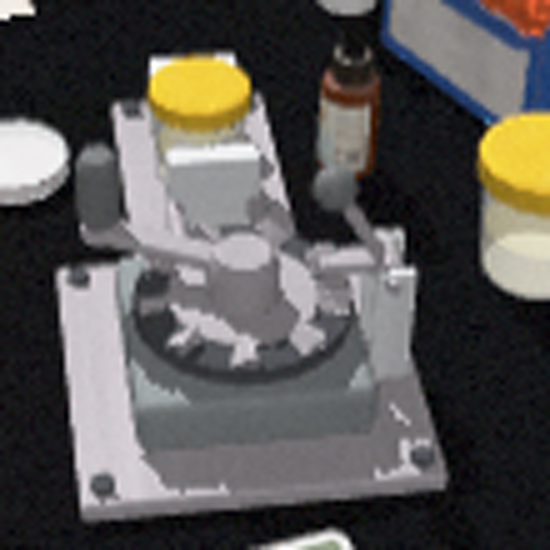

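The crops show the ball at (275.5,198.5), the knob at (250,241.5) and the hub at (272.8,217.3) in full-picture pixels. The side crop confirms the pawl is dropped and the ball is inward. Next come the axis and yaw, then the first move.

```bash
cat >> h.py <<'E'
def setup():
    yaw=-0.237; A=np.array([.523,.1097]); return A,yaw
def to(x,y,z_tip,face=None):
    "print tool-frame shift to put fingertips at world x,y,z; face = world angle wanted for tool y"
    p,Rm,s=tool(); d=Rm.T@(np.array([x,y,z_tip])-(p+Rm[:,2]*.182))
    t=0
    if face is not None:
        a=np.arctan2(Rm[1,1],Rm[0,1]); t=-((face-a+np.pi/2)%np.pi-np.pi/2)
    print("shift",d.round(4),"turn",round(t,3),"t",s["time"],"F",np.round(s["ft_force"],1))
def bw(bx,by):
    A,y=setup(); return A+R.from_euler('z',y).as_matrix()[:2,:2]@[bx,by]
E
python3 - <<'E'
from h import *
P=points("top",np.load("pics/top0.npy"))
m=(P[...,2]>.008)&(P[...,2]<.018); roi=np.zeros(m.shape,bool); roi[165:275,175:316]=1; m&=roi
n,l,st,c=cv2.connectedComponentsWithStats(m.astype(np.uint8)); i=1+st[1:,4].argmax()
q=P[l==i][:,:2]
# far & near & right edges of the plate
for yaw in np.arange(-.27,-.19,.01):
    r=q@R.from_euler('z',yaw).as_matrix()[:2,:2]
    sx=r[r[:,1]<r[:,1].min()+.175]; lo,hi=np.percentile(sx[:,0],[.5,99.5]); rt=np.percentile(r[:,1],.5)
    h=np.histogram(sx[:,0],bins=np.arange(lo-.01,hi+.01,.002))[0]
    cen=R.from_euler('z',yaw).as_matrix()[:2,:2]@[(lo+hi)/2,rt+.0875]
    print(round(yaw,2),round(hi-lo,4),cen.round(4))
rect=cv2.minAreaRect(np.float32(q)*1000); print(rect)
for z in(.08,.09): print("hub",ray("top",272.75,217.25,z).round(4))
mm=(P[...,2]>.075)&(P[...,2]<.115)&(np.hypot(P[...,0]-.523,P[...,1]-.11)<.012); print("hubtop",P[mm].mean(0),mm.sum())
print("ball",ray("top",275.9,198.6,.126),"knob",ray("top",249.9,241.6,.123))
A=setup()[0]
print(bw(.017,0),bw(.042,0)); to(*bw(.017,0),.11,setup()[1]+np.pi/2)
E
```

```text
-0.27 0.1737 [0.5234 0.1123]
-0.26 0.1739 [0.5234 0.1123]
-0.25 0.1739 [0.5233 0.1122]
-0.24 0.1748 [0.5233 0.112 ]
-0.23 0.1758 [0.5232 0.1115]
-0.22 0.1768 [0.523  0.1112]
-0.21 0.1779 [0.5229 0.1107]
-0.2 0.1792 [0.5228 0.1101]
-0.19 0.1802 [0.5227 0.1097]
((542.5595703125, 182.92080688476562), (322.8151550292969, 174.86424255371094), 74.91463470458984)
hub [0.5244 0.1102 0.08  ]
hub [0.5239 0.1099 0.09  ]
hubtop [0.52314183 0.1100555  0.08696854] 80
ball [0.5642271  0.10053084 0.126     ] knob [0.4685958  0.16202594 0.123     ]
[0.53952479 0.10570861] [0.56382596 0.09983892]
shift [-0.4385 -0.3178  0.1124] turn -0.217 t 0.1 F [-0.3  0.3  0.2]
```

Careful with the scale: shifts go in shares of 0.6 m and turns go in shares of 360 degrees. That gives: -0.4385 m / 0.6 = -0.7308, -0.3178 m / 0.6 = -0.5297, -0.22 rad / 6.2832 = -0.035.

```bash
sed -i 's/yaw=-0.237; A=np.array(\[.523,.1097\])/yaw=-0.25; A=np.array([.5235,.1105])/' h.py
echo '[[[-0.7308,-0.5297,0],-0.035,0],[[-0.7308,-0.5297,0],-0.035,0],[[-0.7308,-0.5297,0],-0.035,0],[[-0.7308,-0.5297,0],-0.035,0],[[-0.7308,-0.5297,0],-0.035,0],[[-0.7308,-0.5297,0],-0.035,0],[[-0.7308,-0.5297,0],-0.035,0],[[-0.7308,-0.5297,0],-0.035,0],[[-0.7308,-0.5297,0],-0.035,0],[[-0.7308,-0.5297,0],-0.035,0],[[-0.7308,-0.5297,0],-0.035,0],[[-0.7308,-0.5297,0],-0.035,0],[[-0.7308,-0.5297,0],-0.035,0],[[-0.7308,-0.5297,0],-0.035,0],[[-0.7308,-0.5297,0],-0.035,0]]' | python3 -m inch 40
python3 -c "
from h import *
to(*bw(.017,0),.111,setup()[1]+np.pi/2); s=tool()[2]; print(s['joint_positions'].round(2),s['grip_width'])"
```

```text
time: 1.6
position: [0.5392, 0.1081, 0.4046]
tool_rot: [-0.362, -3.12, -0.001]
ft_force: [-0.2, -0.3, -0.1]
grip_width: 0.002
grip_force: 0.0
shift [-0.0013 -0.0017  0.1116] turn 0.019 t 1.6 F [-0.2 -0.3 -0.1]
[-0.51  0.11  0.29  1.71 -0.03  1.33  1.12] 0.002168852035221635
```

To row units: 0.1115 m / 0.6 = 0.1858, 0.095 m / 0.6 = 0.1583, 0.02 rad / 6.2832 = 0.0032.

```bash
echo '[[[-0.0022,-0.0028,0.0667],0.0032,0],[[-0.0022,-0.0028,0.1167],0.0032,0],[[-0.0022,-0.0028,0.1583],0.0032,0],[[-0.0022,-0.0028,0.1858],0.0032,0],[[-0.0022,-0.0028,0.1858],0.0032,0]]' | python3 -m inch
python3 - <<'E'
from h import *
to(*bw(.080,0),.111,setup()[1]+np.pi/2)
i,d=ctrl.get_image("side"); cv2.imwrite("pics/s1.png",cv2.resize(i[120:270,210:370,::-1],None,fx=4,fy=4))
E
```

```text
time: 2.1
position: [0.5391, 0.1056, 0.2906]
tool_rot: [-0.393, -3.112, 0.003]
ft_force: [-0.1, 0.4, 0.0]
grip_width: 0.005
grip_force: 0.0
shift [-0.0645  0.0015 -0.0027] turn -0.001 t 2.1 F [-0.1  0.4  0. ]
```

View pics/s1.png

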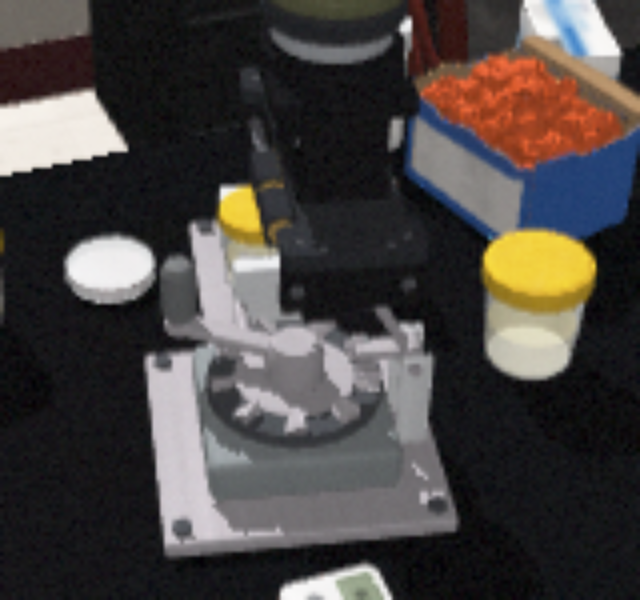

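The gripper sits over the hub at crop (340,270), with the fingertips behind the black body. The ball is hidden and the clamp is undisturbed. Now I push outwards.

To row units: -0.062 m / 0.6 = -0.1033, -0.002 m / 0.6 = -0.0033.

```bash
echo '[[[-0.01,0,-0.0033],0,0],[[-0.02,0,-0.0033],0,0],[[-0.03,0,-0.0033],0,0],[[-0.0417,0,-0.0033],0,0],[[-0.0533,0,-0.0033],0,0],[[-0.065,0,-0.0033],0,0],[[-0.0767,0,-0.0033],0,0],[[-0.0867,0,-0.0033],0,0],[[-0.0967,0,-0.0033],0,0],[[-0.1033,0,-0.0033],0,0],[[-0.1033,0,-0.0033],0,0]]' | python3 -m inch
echo '[[[0.0333,0,0],0,0],[[0.0667,0,0],0,0],[[0.0667,0,-0.0833],0,0],[[0.0667,0,-0.15],0,0]]' | python3 -m inch
python3 - <<'E'
from h import *
A,y=setup(); k=np.array([.4686,.162])-A; a=np.arctan2(k[1],k[0]); print("knob",np.hypot(*k),np.degrees(a-y))
t=a+np.pi/2; u=np.array([np.cos(t),np.sin(t)]); w=A+.075*np.array([np.cos(a),np.sin(a)])-.032*u
print(w); to(*w,.095,t)
i,d=ctrl.get_image("top"); cv2.imwrite("pics/t2.png",cv2.resize(i[150:275,170:350,::-1],None,fx=4,fy=4))
i,d=ctrl.get_image("side"); cv2.imwrite("pics/s2.png",cv2.resize(i[120:270,210:370,::-1],None,fx=4,fy=4))
E
```

```text
time: 3.25
position: [0.6011, 0.0886, 0.2952]
tool_rot: [0.398, 3.116, -0.0]
ft_force: [-0.2, 0.0, 0.9]
grip_width: 0.006
grip_force: 0.0
time: 3.65
position: [0.5606, 0.0991, 0.3856]
tool_rot: [-0.396, -3.114, 0.001]
ft_force: [1.6, -0.2, -0.2]
grip_width: 0.003
grip_force: 0.0
knob 0.07527456409704406 151.15420225258146
[0.49069343 0.18515071]
shift [0.0885 0.0661 0.1088] turn 0.501 t 3.65 F [ 1.6 -0.2 -0.2]
```

View pics/s2.png

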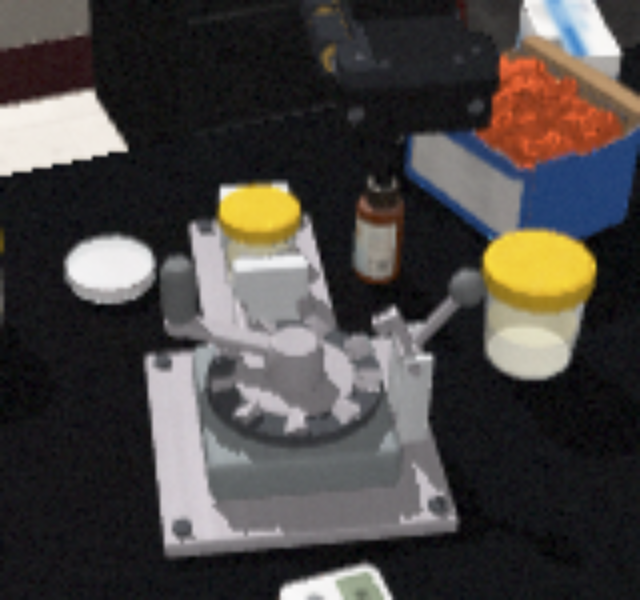

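The pawl is tipped out, with the ball at crop (466,288). Now I go behind the knob.

To row units: 0.109 m / 0.6 = 0.1817, 0.0885 m / 0.6 = 0.1475, 0.15 rad / 6.2832 = 0.0239.

```bash
echo '[[[0.0733,0.055,0],0.0239,0],[[0.1475,0.11,0],0.0477,0],[[0.1475,0.11,0],0.0716,0],[[0.1475,0.11,0.05],0.0796,0],[[0.1475,0.11,0.1167],0.0796,0],[[0.1475,0.11,0.1667],0.0796,0],[[0.1475,0.11,0.1817],0.0796,0],[[0.1475,0.11,0.1817],0.0796,0]]' | python3 -m inch
cat > arc.py <<'E'
from h import *
import sys
# rows for crank angles (rad from start), fingers 15+11 mm behind the knob
off=float(sys.argv[1]); A,y=setup(); a0=np.radians(151.15)+y; p,Rm,s=tool()
print("F",np.round(s["ft_force"],1),s["time"])
for q in map(float,sys.argv[2:]):
    a=a0+q; u=np.array([-np.sin(a),np.cos(a)]); w=A+.075*np.array([np.cos(a),np.sin(a)])-off*u
    d=Rm.T@(np.r_[w,.095]-(p+Rm[:,2]*.182)); t=-((a+np.pi/2-np.arctan2(Rm[1,1],Rm[0,1])+np.pi/2)%np.pi-np.pi/2)
    print(q,d.round(4),round(t,3),"F_tan dir",u.round(2))
E
python3 arc.py .026 0 .1 .2 .3 .4 .5 .6 .7 .8 .9 1.0 1.1 1.2 1.26 1.3
```

```text
time: 4.55
position: [0.4922, 0.1848, 0.275]
tool_rot: [-1.156, -2.919, 0.004]
ft_force: [-0.5, -0.0, 0.9]
grip_width: 0.001
grip_force: 0.0
F [-0.5 -0.   0.9] 4.55
0.0 [ 0.0012 -0.0063 -0.002 ] -0.0 F_tan dir [-0.68 -0.73]
0.1 [ 0.0034 -0.0139 -0.002 ] -0.1 F_tan dir [-0.61 -0.79]
0.2 [ 0.0049 -0.0217 -0.002 ] -0.2 F_tan dir [-0.53 -0.85]
0.3 [ 0.0055 -0.0296 -0.0019] -0.3 F_tan dir [-0.44 -0.9 ]
0.4 [ 0.0054 -0.0375 -0.0019] -0.4 F_tan dir [-0.35 -0.94]
0.5 [ 0.0045 -0.0454 -0.0019] -0.5 F_tan dir [-0.25 -0.97]
0.6 [ 0.0028 -0.0532 -0.0019] -0.6 F_tan dir [-0.15 -0.99]
0.7 [ 0.0003 -0.0607 -0.0018] -0.7 F_tan dir [-0.05 -1.  ]
0.8 [-0.0029 -0.068  -0.0018] -0.8 F_tan dir [ 0.05 -1.  ]
0.9 [-0.0068 -0.0749 -0.0018] -0.9 F_tan dir [ 0.15 -0.99]
1.0 [-0.0114 -0.0813 -0.0018] -1.0 F_tan dir [ 0.24 -0.97]
1.1 [-0.0166 -0.0873 -0.0018] -1.1 F_tan dir [ 0.34 -0.94]
1.2 [-0.0224 -0.0927 -0.0018] -1.2 F_tan dir [ 0.43 -0.9 ]
1.26 [-0.0261 -0.0957 -0.0018] -1.26 F_tan dir [ 0.49 -0.87]
1.3 [-0.0287 -0.0976 -0.0018] -1.3 F_tan dir [ 0.52 -0.85]
```

To row units: -0.0454 m / 0.6 = -0.0757, -0.002 m / 0.6 = -0.0033, -0.5 rad / 6.2832 = -0.0796.

```bash
echo '[[[0.002,-0.0067,-0.0033],0,0],[[0.0042,-0.0167,-0.0033],-0.008,0],[[0.0057,-0.0232,-0.0033],-0.0159,0],[[0.007,-0.03,-0.0033],-0.0239,0],[[0.0082,-0.0362,-0.0033],-0.0318,0],[[0.0092,-0.0493,-0.0033],-0.0477,0],[[0.009,-0.0625,-0.0033],-0.0637,0],[[0.0075,-0.0757,-0.0033],-0.0796,0]]' | python3 -m inch
python3 - <<'E'
from h import *
i,d=ctrl.get_image("top"); cv2.imwrite("pics/t3.png",cv2.resize(i[150:275,170:350,::-1],None,fx=4,fy=4))
E
python3 arc.py .026 .5 .6 .7 .8 .9 1.0 1.1 1.2 1.26 1.3
```

```text
time: 5.35
position: [0.4591, 0.1566, 0.2808]
tool_rot: [0.389, 3.113, 0.009]
ft_force: [0.6, 4.8, -1.7]
grip_width: 0.006
grip_force: 2.4
F [0.1 2.1 1.3] 5.4
0.5 [ 0.0014 -0.0019  0.0037] 0.007 F_tan dir [-0.25 -0.97]
0.6 [ 0.0037 -0.0095  0.0036] -0.093 F_tan dir [-0.15 -0.99]
0.7 [ 0.0052 -0.0173  0.0036] -0.193 F_tan dir [-0.05 -1.  ]
0.8 [ 0.0059 -0.0252  0.0036] -0.293 F_tan dir [ 0.05 -1.  ]
0.9 [ 0.0058 -0.0332  0.0035] -0.393 F_tan dir [ 0.15 -0.99]
1.0 [ 0.005  -0.0411  0.0035] -0.493 F_tan dir [ 0.24 -0.97]
1.1 [ 0.0033 -0.0488  0.0035] -0.593 F_tan dir [ 0.34 -0.94]
1.2 [ 0.0009 -0.0564  0.0034] -0.693 F_tan dir [ 0.43 -0.9 ]
1.26 [-0.0009 -0.0608  0.0034] -0.753 F_tan dir [ 0.49 -0.87]
1.3 [-0.0022 -0.0637  0.0034] -0.793 F_tan dir [ 0.52 -0.85]
```

View pics/t3.png

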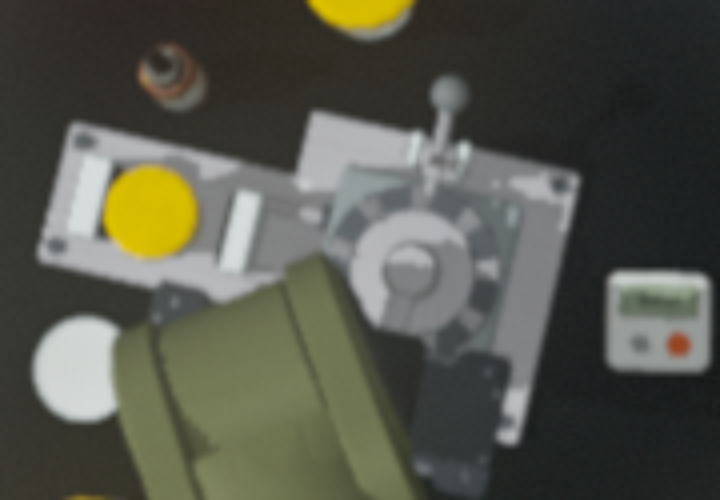

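The crank arm has turned by about 0.5 rad. The ball is out at crop (450,93), the jaws have opened a little, and the cup is unmoved. I continue to about 1.25.

To row units: -0.058 m / 0.6 = -0.0967, -0.0005 m / 0.6 = -0.0008, -0.75 rad / 6.2832 = -0.1194.

```bash
echo '[[[0.0038,-0.0127,0],-0.0159,0],[[0.0063,-0.0257,0],-0.0318,0],[[0.0075,-0.0388,0],-0.0477,0],[[0.0073,-0.0522,0],-0.0637,0],[[0.006,-0.0653,0],-0.0796,0],[[0.0032,-0.0782,0],-0.0955,0],[[0.0008,-0.0867,0],-0.1035,0],[[-0.0008,-0.0908,0],-0.1098,0],[[-0.0025,-0.095,0],-0.1162,0],[[-0.003,-0.0967,0],-0.1194,0]]' | python3 -m inch
python3 arc.py .026 1.2 1.25 1.3
```

```text
time: 6.4
position: [0.4462, 0.0992, 0.2804]
tool_rot: [-0.77, 3.042, 0.003]
ft_force: [-1.7, 3.5, 2.8]
grip_width: 0.007
grip_force: 2.0
F [-1.7  3.5  2.8] 6.4
1.2 [0.001  0.0026 0.0034] 0.049 F_tan dir [ 0.43 -0.9 ]
1.25 [ 0.0024 -0.0011  0.0034] -0.001 F_tan dir [ 0.48 -0.88]
1.3 [ 0.0036 -0.0049  0.0034] -0.051 F_tan dir [ 0.52 -0.85]
```

To row units: 0.16 m / 0.6 = 0.2667, 0.02 m / 0.6 = 0.0333, 0.5 rad / 6.2832 = 0.0796.

```bash
echo '[[[0,0.025,0],0,0],[[0,0.05,0],0,0],[[0,0.05,-0.0833],0,0],[[0,0.05,-0.1667],0,0],[[0.0333,0.1333,-0.1667],0.0239,0],[[0.0333,0.2,-0.1667],0.0477,0],[[0.0333,0.2667,-0.1667],0.0716,0],[[0.0333,0.2667,-0.1667],0.0796,0]]' | python3 -m inch
python3 - <<'E'
from h import *
i,d=ctrl.get_image("top"); P=points("top",d); A,y=setup()
cv2.imwrite("pics/t4.png",cv2.resize(i[150:275,170:350,::-1],None,fx=4,fy=4))
m=(P[...,2]>.105)&(P[...,2]<.135); n,l,st,c=cv2.connectedComponentsWithStats(m.astype(np.uint8))
for k in range(1,n):
    w=ray("top",*c[k],.123)[:2]-A
    if st[k,4]>15 and np.hypot(*w)<.15: print(c[k],st[k,4],w,np.hypot(*w),"crank",np.radians((np.degrees(np.arctan2(w[1],w[0])-y)%360)-151.15))
print("pos",tool()[0])
to(*bw(.135,0),.111,y+np.pi/2)
E
```

```text
time: 7.2
position: [0.3495, 0.2331, 0.3796]
tool_rot: [0.006, 3.14, 0.003]
ft_force: [0.8, -0.5, -0.8]
grip_width: 0.004
grip_force: 0.0
[281.97435897 173.88461538] 78 [ 0.09734592 -0.02532486] 0.10058616623551032 crank 3.6406085512907125
[285.56338028 246.64788732] 71 [-0.06852713 -0.02877398] 0.07432301317224543 crank 1.1510635134590548
pos [0.35029804 0.23202771 0.37939743]
shift [-0.3048 -0.1526  0.0869] turn 0.242 t 7.25 F [-0.3  0.9 -0.5]
```

View pics/t4.png

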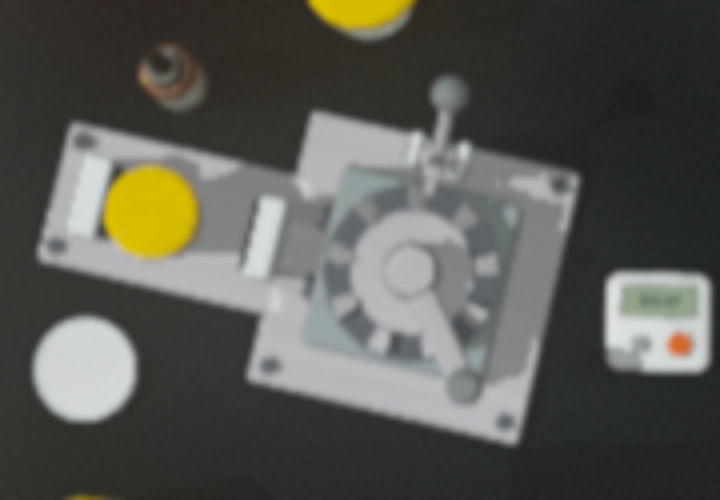

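The crank reads 1.15 rad, at the edge of the window: the closed fingers are about 6 mm thinner on that side than assumed. I'll nudge it another 0.1 rad.

```bash
python3 arc.py .035 1.15; python3 arc.py .020 1.15 1.2 1.25 1.27
```

```text
F [-0.3  0.9 -0.5] 7.25
1.15 [-0.0909 -0.1177  0.1025] -0.405 F_tan dir [ 0.39 -0.92]
F [-0.3  0.9 -0.5] 7.25
1.15 [-0.0968 -0.1315  0.1025] -0.405 F_tan dir [ 0.39 -0.92]
1.2 [-0.0975 -0.1353  0.1025] -0.455 F_tan dir [ 0.43 -0.9 ]
1.25 [-0.0983 -0.1391  0.1025] -0.505 F_tan dir [ 0.48 -0.88]
1.27 [-0.0987 -0.1406  0.1025] -0.525 F_tan dir [ 0.49 -0.87]
```

To row units: -0.1406 m / 0.6 = -0.2343, -0.139 m / 0.6 = -0.2317, -0.52 rad / 6.2832 = -0.0828.

```bash
echo '[[[-0.05,-0.0667,0],-0.0239,0],[[-0.1,-0.1333,0],-0.0477,0],[[-0.1515,-0.1962,0],-0.0645,0],[[-0.1515,-0.1962,0.0833],-0.0645,0],[[-0.1515,-0.1962,0.15],-0.0645,0],[[-0.1515,-0.1962,0.1667],-0.0645,0],[[-0.1567,-0.2083,0.1667],-0.0645,0],[[-0.1613,-0.2192,0.1667],-0.0645,0],[[-0.162,-0.2233,0.1667],-0.0684,0],[[-0.1628,-0.2275,0.1667],-0.0748,0],[[-0.1638,-0.2317,0.1667],-0.0796,0],[[-0.1645,-0.2343,0.1667],-0.0828,0],[[-0.1645,-0.2343,0.1667],-0.0828,0]]' | python3 -m inch
python3 arc.py .020 1.2 1.25
echo '[[[0,0.025,0],0,0],[[0,0.05,0],0,0],[[0,0.05,-0.0833],0,0],[[0,0.05,-0.1667],0,0],[[0.0333,0.1333,-0.1667],0.0239,0],[[0.0333,0.2,-0.1667],0.0477,0],[[0.0333,0.2667,-0.1667],0.0716,0],[[0.0333,0.2667,-0.1667],0.0796,0]]' | python3 -m inch
cat > look.py <<'E'
from h import *
i,d=ctrl.get_image("top"); P=points("top",d); A,y=setup()
m=(P[...,2]>.105)&(P[...,2]<.135); n,l,st,c=cv2.connectedComponentsWithStats(m.astype(np.uint8))
for k in range(1,n):
    w=ray("top",*c[k],.123)[:2]-A; v=R.from_euler('z',-y).as_matrix()[:2,:2]@w
    if st[k,4]>15 and np.hypot(*w)<.15: print(c[k].round(1),st[k,4],"base xy",v.round(4),"crank",round((np.arctan2(v[1],v[0])-np.radians(151.15))%(2*np.pi),3))
E
python3 look.py; python3 -c "
from h import *
to(*bw(.135,0),.111,setup()[1]+np.pi/2); print(tool()[0])"
```

```text
time: 8.55
position: [0.4507, 0.0891, 0.2801]
tool_rot: [-0.802, 3.034, 0.002]
ft_force: [-3.0, 3.7, 2.2]
grip_width: 0.008
grip_force: 2.0
F [-3.   3.7  2.2] 8.55
1.2 [0.0002 0.0078 0.0031] 0.07 F_tan dir [ 0.43 -0.9 ]
1.25 [0.0013 0.0041 0.0031] 0.02 F_tan dir [ 0.48 -0.88]
time: 9.35
position: [0.3518, 0.2213, 0.38]
tool_rot: [-0.027, 3.138, 0.003]
ft_force: [0.7, -0.4, -0.5]
grip_width: 0.003
grip_force: 0.0
[282. 174.] 79 base xy [ 0.1004 -0.0005] crank 3.64
[289.8 244.3] 70 base xy [-0.0519 -0.053 ] crank 1.299
shift [-0.2991 -0.1472  0.0876] turn 0.262 t 9.4 F [-0.  -0.   0.6]
[0.35250861 0.22024255 0.37979361]
```

Crank is at 1.30, inside the window. Now over to beyond the ball.

To row units: -0.299 m / 0.6 = -0.4983, 0.0885 m / 0.6 = 0.1475, 0.26 rad / 6.2832 = 0.0414.

```bash
echo '[[[-0.4983,-0.245,0],0.0239,0],[[-0.4983,-0.245,0],0.0414,0],[[-0.4983,-0.245,0],0.0414,0],[[-0.4983,-0.245,0],0.0414,0],[[-0.4983,-0.245,0],0.0414,0],[[-0.4983,-0.245,0],0.0414,0],[[-0.4983,-0.245,0],0.0414,0],[[-0.4983,-0.245,0],0.0414,0],[[-0.4983,-0.245,0],0.0414,0],[[-0.4983,-0.245,0.05],0.0414,0],[[-0.4983,-0.245,0.1],0.0414,0],[[-0.4983,-0.245,0.1333],0.0414,0],[[-0.4983,-0.245,0.1475],0.0414,0],[[-0.4983,-0.245,0.1475],0.0414,0]]' | python3 -m inch
python3 -c "
from h import *
to(*bw(.076,0),.111,setup()[1]+np.pi/2)"
```

```text
time: 10.8
position: [0.6541, 0.0763, 0.2894]
tool_rot: [-0.379, -3.117, 0.0]
ft_force: [-0.2, -0.2, 0.7]
grip_width: 0.006
grip_force: 0.0
shift [ 0.0588  0.0014 -0.0036] turn 0.008 t 10.8 F [-0.2 -0.2  0.7]
```

To row units: 0.057 m / 0.6 = 0.095, -0.003 m / 0.6 = -0.005.

```bash
echo '[[[0.0133,0.0017,-0.005],0,0],[[0.025,0.0017,-0.005],0,0],[[0.0367,0.0017,-0.005],0,0],[[0.0483,0.0017,-0.005],0,0],[[0.06,0.0017,-0.005],0,0],[[0.07,0.0017,-0.005],0,0],[[0.08,0.0017,-0.005],0,0],[[0.0883,0.0017,-0.005],0,0],[[0.095,0.0017,-0.005],0,0],[[0.095,0.0017,-0.005],0,0]]' | python3 -m inch
echo '[[[-0.05,0,0],0,0],[[-0.05,0,-0.0833],0,0],[[-0.05,0,-0.1667],0,0],[[0.0833,0.0833,-0.1667],0,0],[[0.1667,0.1667,-0.1667],0,0],[[0.25,0.25,-0.1667],0,0],[[0.3333,0.25,-0.1667],0,0],[[0.4,0.25,-0.1667],-0.0159,0],[[0.4,0.25,-0.1667],-0.0318,0]]' | python3 -m inch
python3 look.py; python3 - <<'E'
from h import *
i,d=ctrl.get_image("side"); cv2.imwrite("pics/s5.png",cv2.resize(i[120:270,210:370,::-1],None,fx=4,fy=4))
E
python3 arc.py .035 1.3
```

```text
time: 11.8
position: [0.5995, 0.0907, 0.2927]
tool_rot: [-0.381, -3.118, -0.0]
ft_force: [-0.2, 0.6, -0.4]
grip_width: 0.006
grip_force: 0.0
time: 12.7
position: [0.4131, 0.2879, 0.3928]
tool_rot: [0.062, 3.14, 0.0]
ft_force: [0.3, 0.8, 0.2]
grip_width: 0.004
grip_force: 0.0
[275.9 198.6] 74 base xy [0.0422 0.0005] crank 3.657
[289.8 244.3] 70 base xy [-0.0519 -0.053 ] crank 1.299
F [ 0.5 -0.2 -0.3] 12.8
1.3 [-0.0387 -0.19    0.1155] -0.577 F_tan dir [ 0.52 -0.85]
```

View pics/s5.png

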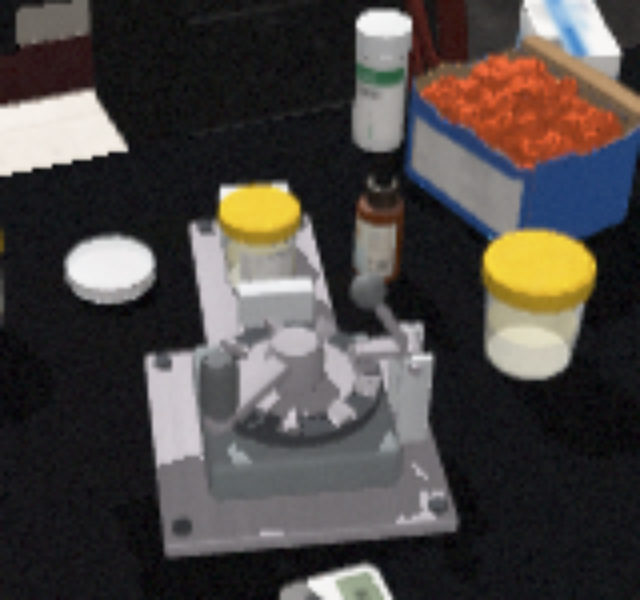

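The pawl is back in: the ball is at crop (368,290) and 42 mm from the axis, and the crank is still at 1.30. Now I come behind the knob again.

To row units: -0.19 m / 0.6 = -0.3167, -0.035 m / 0.6 = -0.0583, -0.577 rad / 6.2832 = -0.0918.

```bash
echo '[[[-0.02,-0.0833,0],-0.0239,0],[[-0.0417,-0.1667,0],-0.0477,0],[[-0.0583,-0.25,0],-0.0716,0],[[-0.0645,-0.3167,0],-0.0918,0],[[-0.0645,-0.3167,0.0667],-0.0918,0],[[-0.0645,-0.3167,0.1333],-0.0918,0],[[-0.0645,-0.3167,0.175],-0.0918,0],[[-0.0645,-0.3167,0.1867],-0.0918,0],[[-0.0645,-0.3167,0.1867],-0.0918,0]]' | python3 -m inch
python3 arc.py .0205 1.28 1.3 1.35 1.4 1.45 1.5 1.55 1.6 1.65 1.7
```

```text
time: 13.7
position: [0.4451, 0.095, 0.2803]
tool_rot: [0.826, -3.029, 0.001]
ft_force: [-0.9, 0.4, 0.9]
grip_width: 0.007
grip_force: 0.0
F [-0.9  0.4  0.9] 13.7
1.28 [-0.0008 -0.0055  0.0033] 0.006 F_tan dir [ 0.5  -0.86]
1.3 [-0.0004 -0.007   0.0033] -0.014 F_tan dir [ 0.52 -0.85]
1.35 [ 0.0005 -0.0108  0.0033] -0.064 F_tan dir [ 0.56 -0.83]
1.4 [ 0.0012 -0.0146  0.0033] -0.114 F_tan dir [ 0.6 -0.8]
1.45 [ 0.0017 -0.0185  0.0033] -0.164 F_tan dir [ 0.64 -0.77]
1.5 [ 0.002  -0.0223  0.0033] -0.214 F_tan dir [ 0.68 -0.73]
1.55 [ 0.0021 -0.0262  0.0033] -0.264 F_tan dir [ 0.71 -0.7 ]
1.6 [ 0.002  -0.0301  0.0033] -0.314 F_tan dir [ 0.75 -0.66]
1.65 [ 0.0017 -0.034   0.0033] -0.364 F_tan dir [ 0.78 -0.62]
1.7 [ 0.0013 -0.0378  0.0033] -0.414 F_tan dir [ 0.81 -0.58]
```

To row units: -0.0108 m / 0.6 = -0.018, -0.008 m / 0.6 = -0.0133, -0.06 rad / 6.2832 = -0.0095.

```bash
echo '[[[0,-0.005,0],0,0],[[-0.0007,-0.01,0],-0.0016,0],[[0,-0.0133,0],-0.0048,0],[[0.0008,-0.018,0],-0.0095,0],[[0.0008,-0.018,0],-0.0095,0]]' | python3 -m inch
cat > f.py <<'E'
from h import *
A,y=setup(); a0=np.radians(151.15)+y; fs=[]
p,Rm,s=tool(); r=p[:2]+Rm[:2,2]*.182-A; u=-Rm[:2,1]
q=np.arctan2(r@Rm[:2,1]*-1+.0205, -r@(R.from_euler('z',0).as_matrix()[:2,:2]@Rm[:2,0])) if 0 else None
tip=r+u*.0205; ang=(np.arctan2(tip[1],tip[0])-a0)%(2*np.pi)
F=np.array(s["ft_force"])[:2]; print("q",round(ang,3),"rad",np.hypot(*tip).round(4),"Ftan",round(-F@u,2),"Frad",round(F@Rm[:2,0],2),"grip",round(s["grip_force"],1),"u",u.round(2),"t",s["time"])
E
python3 f.py; python3 arc.py .0205 1.35 1.4 1.45
```

```text
time: 14.2
position: [0.4504, 0.0865, 0.2818]
tool_rot: [-0.919, 3.002, 0.003]
ft_force: [-1.1, 2.6, 2.2]
grip_width: 0.006
grip_force: 1.6
q 1.338 rad 0.0737 Ftan 2.74 Frad -0.56 grip 1.6 u [ 0.56 -0.83] t 14.2
F [-1.1  2.6  2.2] 14.2
1.35 [ 0.0014 -0.0009  0.0048] -0.002 F_tan dir [ 0.56 -0.83]
1.4 [ 0.0023 -0.0047  0.0048] -0.052 F_tan dir [ 0.6 -0.8]
1.45 [ 0.0031 -0.0085  0.0048] -0.102 F_tan dir [ 0.64 -0.77]
```

To row units: -0.0035 m / 0.6 = -0.0058, -0.002 m / 0.6 = -0.0033, -0.04 rad / 6.2832 = -0.0064.

```bash
echo '[[[0.0008,-0.0033,0],-0.0032,0],[[0.0017,-0.0058,0],-0.0064,0],[[0.0017,-0.0058,0],-0.0064,0]]' | python3 -m inch; python3 f.py
echo '[[[0.0007,-0.0025,0],-0.0032,0],[[0.0007,-0.0025,0],-0.0032,0]]' | python3 -m inch; python3 f.py
echo '[[[0.0005,-0.0025,0],-0.0032,0],[[0.0005,-0.0025,0],-0.0032,0]]' | python3 -m inch; python3 f.py
```

```text
time: 14.5
position: [0.4512, 0.0823, 0.2809]
tool_rot: [-0.979, 2.985, 0.0]
ft_force: [-2.1, 3.4, 3.4]
grip_width: 0.001
grip_force: 1.9
q 1.392 rad 0.0749 Ftan 3.96 Frad -0.33 grip 1.9 u [ 0.59 -0.81] t 14.5
time: 14.7
position: [0.4518, 0.0807, 0.2807]
tool_rot: [1.009, -2.975, 0.0]
ft_force: [-2.5, 3.9, 2.9]
grip_width: 0.007
grip_force: 1.9
q 1.414 rad 0.075 Ftan 4.58 Frad -0.41 grip 1.9 u [ 0.61 -0.79] t 14.7
time: 14.9
position: [0.4525, 0.0793, 0.2807]
tool_rot: [1.038, -2.965, 0.0]
ft_force: [-1.8, 2.7, 2.7]
grip_width: 0.007
grip_force: 1.8
q 1.436 rad 0.075 Ftan 3.17 Frad -0.29 grip 1.8 u [ 0.62 -0.78] t 14.9
```

To row units: -0.0011 m / 0.6 = -0.0018, 0.0002 m / 0.6 = 0.0003, -0.014 rad / 6.2832 = -0.0022.

```bash
echo 'raise SystemExit(int(-F@u>6))' >> f.py
echo '[[[0.0003,-0.0018,0],-0.0022,0],[[0.0003,-0.0018,0],-0.0022,0]]' | python3 -m inch>/dev/null; python3 f.py &&
echo '[[[0.0003,-0.0018,0],-0.0022,0],[[0.0003,-0.0018,0],-0.0022,0]]' | python3 -m inch>/dev/null; python3 f.py &&
echo '[[[0.0003,-0.0018,0],-0.0022,0],[[0.0003,-0.0018,0],-0.0022,0]]' | python3 -m inch>/dev/null && python3 f.py &&
echo '[[[0.0003,-0.0018,0],-0.0022,0],[[0.0003,-0.0018,0],-0.0022,0]]' | python3 -m inch>/dev/null && python3 f.py &&
echo '[[[0.0003,-0.0018,0],-0.0022,0],[[0.0003,-0.0018,0],-0.0022,0]]' | python3 -m inch>/dev/null && python3 f.py &&
echo '[[[0.0003,-0.0018,0],-0.0022,0],[[0.0003,-0.0018,0],-0.0022,0]]' | python3 -m inch>/dev/null && python3 f.py
```

```text
q 1.449 rad 0.0749 Ftan 2.74 Frad 0.22 grip 1.8 u [ 0.63 -0.77] t 15.1
q 1.464 rad 0.0748 Ftan 4.52 Frad -0.74 grip 1.8 u [ 0.65 -0.76] t 15.3
q 1.479 rad 0.0747 Ftan 2.99 Frad -0.61 grip 1.8 u [ 0.66 -0.75] t 15.5
q 1.493 rad 0.0746 Ftan 3.96 Frad 0.9 grip 1.8 u [ 0.67 -0.75] t 15.7
q 1.508 rad 0.0746 Ftan 3.07 Frad 0.37 grip 1.8 u [ 0.68 -0.74] t 15.9
q 1.523 rad 0.0745 Ftan 4.59 Frad -0.72 grip 1.8 u [ 0.69 -0.73] t 16.1
```

Radius is stable and the crank keeps following. The same step continues, guarded by the force check.

To row units: -0.0011 m / 0.6 = -0.0018, 0.0001 m / 0.6 = 0.0002, -0.014 rad / 6.2832 = -0.0022.

```bash

echo '[[[0.0002,-0.0018,0],-0.0022,0],[[0.0002,-0.0018,0],-0.0022,0]]' | python3 -m inch>/dev/null && python3 f.py &&
echo '[[[0.0002,-0.0018,0],-0.0022,0],[[0.0002,-0.0018,0],-0.0022,0]]' | python3 -m inch>/dev/null && python3 f.py &&
echo '[[[0.0002,-0.0018,0],-0.0022,0],[[0.0002,-0.0018,0],-0.0022,0]]' | python3 -m inch>/dev/null && python3 f.py &&
echo '[[[0.0002,-0.0018,0],-0.0022,0],[[0.0002,-0.0018,0],-0.0022,0]]' | python3 -m inch>/dev/null && python3 f.py &&
echo '[[[0.0002,-0.0018,0],-0.0022,0],[[0.0002,-0.0018,0],-0.0022,0]]' | python3 -m inch>/dev/null && python3 f.py &&
echo '[[[0.0002,-0.0018,0],-0.0022,0],[[0.0002,-0.0018,0],-0.0022,0]]' | python3 -m inch>/dev/null && python3 f.py &&
echo '[[[0.0002,-0.0018,0],-0.0022,0],[[0.0002,-0.0018,0],-0.0022,0]]' | python3 -m inch>/dev/null && python3 f.py
```

```text
q 1.538 rad 0.0743 Ftan 3.33 Frad 0.35 grip 1.8 u [ 0.7  -0.72] t 16.3
q 1.545 rad 0.074 Ftan 6.1 Frad 0.09 grip 2.5 u [ 0.71 -0.71] t 16.5
```

To row units: -0.0004 m / 0.6 = -0.0007.

```bash

echo '[[[0,0,0],0,0],[[0,0,0],0,0]]' | python3 -m inch>/dev/null; python3 f.py
echo '[[[0,-0.0007,0],0,0],[[0,-0.0007,0],0,0]]' | python3 -m inch>/dev/null; python3 f.py
```

```text
q 1.546 rad 0.074 Ftan 4.24 Frad -0.65 grip 2.5 u [ 0.71 -0.71] t 16.7
q 1.546 rad 0.0739 Ftan 5.89 Frad 0.15 grip 3.0 u [ 0.71 -0.71] t 16.9
```

Careful with the scale: shifts go in shares of 0.6 m and turns go in shares of 360 degrees. That gives: -0.0005 m / 0.6 = -0.0008.

```bash

echo '[[[0,-0.0008,0],0,0],[[0,-0.0008,0],0,0]]' | python3 -m inch>/dev/null; python3 f.py
echo '[[[0,-0.0008,0],0,0],[[0,-0.0008,0],0,0]]' | python3 -m inch>/dev/null; python3 f.py; echo '[[[0,0,0],0,0]]' | python3 -m inch >/dev/null; python3 f.py
```

```text
q 1.548 rad 0.0739 Ftan 6.98 Frad -0.19 grip 3.4 u [ 0.71 -0.71] t 17.1
q 1.549 rad 0.0738 Ftan 8.14 Frad -0.57 grip 3.9 u [ 0.71 -0.71] t 17.3
q 1.549 rad 0.0738 Ftan 7.59 Frad -0.51 grip 3.9 u [ 0.71 -0.71] t 17.4
```

To row units: -0.001 m / 0.6 = -0.0017, -0.0005 m / 0.6 = -0.0008.

```bash

echo '[[[0,-0.0008,0],0,0],[[0,-0.0017,0],0,0],[[0,-0.0017,0],0,0]]' | python3 -m inch>/dev/null; python3 f.py; echo '[[[0,0,0],0,0],[[0,0,0],0,0]]' | python3 -m inch >/dev/null; python3 f.py;  echo '[[[0,0,0],0,0]]' | python3 -m inch >/dev/null; python3 f.py
```

```text
q 1.552 rad 0.0737 Ftan 10.54 Frad -0.82 grip 4.8 u [ 0.71 -0.71] t 17.7
q 1.552 rad 0.0737 Ftan 9.4 Frad 0.19 grip 4.8 u [ 0.71 -0.71] t 17.9
q 1.552 rad 0.0737 Ftan 9.09 Frad -0.33 grip 4.8 u [ 0.71 -0.71] t 18.0
```

To row units: -0.0002 m / 0.6 = -0.0003.

```bash

echo '[[[0,-0.0003,0],0,0],[[0,-0.0003,0],0,0],[[0,-0.0003,0],0,0]]' | python3 -m inch>/dev/null; python3 f.py
echo '[[[0,0.0033,0],0,0],[[0,0.01,0],0,0],[[0,0.025,0],0,0],[[0,0.05,0],0,0],[[0,0.05,-0.0833],0,0],[[0,0.05,-0.1667],0,0],[[0.0333,0.1333,-0.1667],0.0239,0],[[0.0333,0.2,-0.1667],0.0477,0],[[0.0333,0.2667,-0.1667],0.0637,0],[[0.0333,0.2667,-0.1667],0.0637,0]]' | python3 -m inch
python3 look.py; python3 - <<'E'
from h import *
i,d=ctrl.get_image("top"); cv2.imwrite("pics/t6.png",cv2.resize(i[150:275,170:350,::-1],None,fx=4,fy=4))
E
```

```text
q 1.552 rad 0.0737 Ftan 11.03 Frad -0.64 grip 5.0 u [ 0.71 -0.71] t 18.3
time: 19.3
position: [0.3284, 0.1722, 0.3808]
tool_rot: [-0.608, 3.081, 0.0]
ft_force: [0.4, -1.6, 0.4]
grip_width: 0.001
grip_force: 0.0
[275.9 198.6] 74 base xy [0.0422 0.0005] crank 3.657
[295.4 239.6] 71 base xy [-0.039  -0.0631] crank 1.521
```

View pics/t6.png

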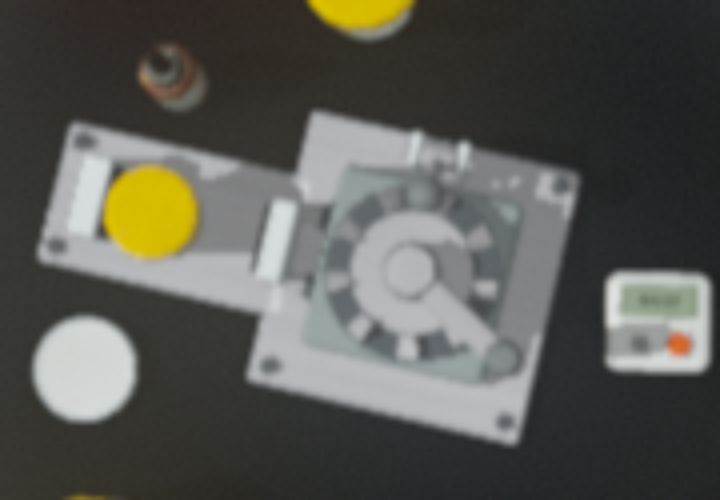

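The crank rests at about 1.52 rad (knob at crop (502,358)), which is a play of about 0.13 rad plus two notches. The pawl is dropped, with the ball at (423,192). The cup, dish, dropper and timer have not moved, so I hand it in.

```bash
python3 -c "
from bench import ctrl
print(ctrl.close_job())"
```

```text
the job is handed in; nothing more can be done
None
```

The job is handed in at about 19 s of the 72 s: the clamp is opened two notches, the pawl is back in the wheel, and the second tooth was drawn onto it with about 10–11 N at the knob, then let go with the robot clear; the cup, dish, dropper bottle and timer look unmoved in the last picture.

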